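Shut the sprung keeper flap of a parts case

TASK

Close the small grey parts case: push its standing hinged flap over until it lies flat across the case, then, keeping it pressed down against its spring, push it along so that its free edge tucks fully home beneath the steel lip on the opposite wall and stays shut when you let go. Do it by pushing and pressing only: do not lift or carry anything, and leave the parts in the case and the things around it where they are.

Things in the scene. Friction and masses are not known exactly. Their poses are not given: they have to be found in the camera images.
- case: open-topped grey sheet-steel parts case fixed to the bench, 110 (its x) x 96 (y) mm, walls 46 mm high, on a 150 x 130 x 4 mm foot plate. Origin: centre of the underside, z up. The flap is hinged along the -x wall (the side nearer the robot); the retaining lip is on the opposite +x wall. At carriage 0 the hinge line runs along case y at x = -58 mm, z = 49 mm
- flap (a joint): angle (rad) of the flat aluminium flap, a plate 96 mm long from hinge line to free edge, 84 mm wide, 3 mm thick (mid-plane through the hinge line). 0 = level over the case, on a stop, top face 50.5 mm above the bench; 1.57 = upright; 2.0 = leaning back, outwards. A light spring stands it up: unless tucked it rises when let go. Holding it at 0 takes about 2 N at the rib
- carriage (a joint): how far (m) the flap's hinge line has slid in its slots towards the lip (case +x): 0 = back, as at the start; 0.016 = fully home, at the stop. It stays where left; sliding takes about 7 N. At 0 the folded flap's edge comes down 5 mm short of the lip's flared mouth; if slid forward before the flap is down, the flap lands on the lip and must be slid back
- rib (a point): foot of the thumb rib's hinge-side face, on the flap's outer face (its top once folded), mid-width, 71 mm from the hinge line. The rib: a bar 4 mm thick, 60 mm wide across the flap, standing 10 mm off the face. A fingertip on its hinge side can press the flap down and push it along. Axes: x from hinge to free edge, z out of the outer face
- flap_edge (a point): middle of the flap's free edge, on the outer (top when folded) face, 96 mm from the hinge line. Axes as rib
- lip_in (a point): inner edge of the lip's level part, mid-width, on its underside, 54.5 mm above the bench, 4 mm above the top of the folded flap. The steel lip, 60 mm wide, 3 mm thick, runs 10 mm from here in case +x to its upright; a flared mouth, turned up by 4 mm, reaches about 6 mm back in case -x, top 62 mm above the bench. Axes as the case
- bushing_a: taller plain steel bushing (ring 32 mm across, 18 mm bore, 30 mm tall) standing in the case. Origin at the centre of its underside. Not to be disturbed
- bushing_b: shorter brass bushing (ring 32 mm across, 18 mm bore, 22 mm tall) standing in the case. Origin at the centre of its underside. Not to be disturbed
- bolt: short hex-head bolt, 34 mm tall, standing head down in the case. Origin at the centre of its underside. Not to be disturbed
- socket: steel wrench socket, 28 mm across, 38 mm tall, standing on the bench close beside the case. Origin at the centre of its underside. Not to be disturbed
- tape: tape measure, 70 x 40 x 66 mm, on the bench. Origin at the centre of its underside. Not to be disturbed
- level: red spirit level 300 x 26 x 52 mm lying along its own x, on the bench beyond the case. Origin at the centre of its underside. Not to be disturbed
- driver: screwdriver 200 mm long, lying on the bench. Origin at the centre of its length, at its underside. Not to be disturbed
- spray: spray can, 66 mm across, 190 mm tall, standing on the bench. Origin at the centre of its underside. Not to be disturbed
Mind the look-alikes: they are no part of the job. Of the things that look like the case, the smaller one is meant.

How it is judged:
On the way, in this order (a step that is already met when the one before it is completed fails the run):
1. the flap is folded down over the case, its edge still short of the lip (value of joint flap below 0.15 rad and value of joint carriage below 0.008 m).
2. the flap's free edge is tucked beneath the lip (x of flap_edge in the frame of lip_in above 0.003 m and z of flap_edge in the frame of lip_in below 0.0015 m), for 0.1 s.
At the end, for the whole second after the job is handed in: The flap lies down (within 0.08 rad) with its free edge beneath the lip, at least 3 mm of the lip's level part over it (7 mm when fully home), at rest; the parts in the case stand on its floor within 20 mm of where they were, and the things around within 25 mm (all of step 2 and value of joint flap below 0.08 rad and velocity of joint flap between -0.05 and 0.05 rad/s and height (world z) of each of bushing_a, bushing_b, bolt below 0.01 m and distance of each of bushing_a, bushing_b, bolt from where it was at the start of the episode below 0.02 m and distance of each of socket, tape, level, driver, spray from where it was at the start of the episode below 0.025 m); the robot touches nothing.
It fails at once if a part in the case is lifted or carried: raised by more than 15 mm (height (world z) of any of bushing_a, bushing_b, bolt above 0.02 m).
It fails at once if a part in the case is shifted by more than 20 mm (distance of any of bushing_a, bushing_b, bolt from where it was at the start of the episode above 0.02 m).
It fails at once if something standing or lying on the bench around the case is moved by more than 25 mm, lifted or carried off (distance of any of socket, tape, level, driver, spray from where it was at the start of the episode above 0.025 m).
It also fails if it takes over 42 s, if anything falls off the work surface, if the arm or the gripper's body presses on something with over 40 N, if the wrist force passes 120 N, or if a joint passes its speed limit or range.

ROBOT

A 6-joint arm with a two-finger parallel gripper is mounted at the origin on the work surface. World frame = base frame: x ahead of the robot, y to its left, z up, the work surface at z = 0. Lengths are in m, angles in rad, forces in N, time in s.
With the tool pointing down it reaches from about 0.375 to 0.9 m from the base axis. Payload 3.1 kg.
Tool frame: the origin (TCP) lies at the very end of the fingers, on their centre line; the grasp point (between the pads) lies 19 mm behind it; z points along the fingers, y is the direction in which the jaws open and shut (so a half turn about z gives the same grasp; the last joint's range is limited). The gripper opens to 87 mm and grips with 3 to 60 N. Pads are 19 mm wide; open, the fingers measure 117 mm over their backs; the gripper's body (75 mm by 190 mm) begins 51 mm behind the grasp point.
Start: joints at [-1.296, 0.527, 1.433, -0, 1.181, -0.178], TCP at [0.273, -0.562, 0.223] pointing down, gripper open.
Joint ranges: [-3.08, 3.08], [-0.75, 2.2], [0.22, 2.44], [-1.43, 4.57], [0, 2.65], [-2.85, 2.85]. Speed limits (rad/s): [2.79, 2.79, 3.14, 3.14, 3.14, 3.14].

INTERFACE

Orientations are given as a unit quaternion [x, y, z, w].
In Python, from rig import robot gives the robot as it stands. The module is installed in compiled form; this text tells all that it offers.
- The arm moves only by the tool carry_out, never from a script. Its argument "series" is a list of rows, each a list of 7 numbers: the shift along the tool's x, y, z in mm, then the turn, a rotation vector about the tool's x, y, z in degrees, then the gripper command: -1 is shut, 1 is fully open, values between are in proportion. In form: [[tx, ty, tz, rx, ry, rz, claw], ...]. A call has 1 to 8 rows; each row is the pose to reach, as a shift and turn from the pose measured when the call began, along the tool's axes at that moment; what a row does not reach only later rows make up. A row lasts 1/8 s, in which the tool goes at most 62.5 mm and 10.7 degrees, less where a joint would pass 70% of its speed; a pose out of reach is approached as far as the arm can. A call with a gripper value outside its range is refused whole. The fingers move at their own pace and stop on an object; "force" is the grip in N (left out, the last holds). Time passes only in rows, so rows that repeat a pose let the fingers close. It gives the time, the measured TCP pose, the force and the opening at its end, in the units of the state.
- robot.get_obs(): the state, without advancing time (a new reading comes with each control period).
- robot.camera(name): name is "side" or "top"; returns a dict with "pixels" (420x560x3 uint8, red, green, blue), "fx", "fy", "cx", "cy" (pixels), "k1" (the pictures are not rectified: a ray, as slopes to the right and down, at radius r is drawn at 1 + k1 r^2 times it, then the intrinsics apply), "position" and "attitude" of the camera in the world. Camera axes: x right, y down, z forward; pixel columns grow to the right and rows downward; lengths in m; the calibration is good to about 2 mm. A picture is of the moment at which its call begins. There is no depth.
- robot.hand_in(): hands the job in, once; it reports no verdict.
The state is a dict: "time": time; "q": joint angles; "joint_velocities": joint speeds; "joint_torque": joint torques, N m; "position": TCP position; "tool_rot": TCP orientation; "ft_force": force on the tool from outside, world axes, zero at the start; "moment": the same for the moment, N m; "grip_width": finger opening in m.
Only numpy, scipy, OpenCV 4.12 (cv2) and the standard library are available. Lean on these libraries where they do the work, as an engineer would, in place of code of your own. Each camera call takes 0.05 s, during which the arm holds its last target.

## Working session

There is one attempt and no reset: what is moved stays moved. The work goes in short steps, Python scripts to look and compute and a tool call to move; the robot and the scene stay as the last step left them, time stands still between calls to the robot, and variables do not carry over. Pictures are saved under pics/ and viewed, and the job is handed in when it is done.

Besides the shell and the picture viewer there is one more tool, called as name(argument=value, ...), one argument or row to a line, values as JSON. carry_out: Moves the arm, as the interface text tells. Its arguments: {"type":"object","properties":{"series":{"type":"array"},"force":{"type":"number"}},"required":["series"]}

```bash
mkdir -p pics; python3 - <<'E'
from rig import robot
import cv2,numpy as np
print(robot.get_obs())
for n in("side","top"):
    c=robot.camera(n)
    cv2.imwrite(f"pics/{n}0.png",c["pixels"][:,:,::-1])
    print({k:v for k,v in c.items() if k!="pixels"})
E
```

```text
{'time': 0.0, 'q': array([-1.29649847e+00,  5.28450938e-01,  1.43391583e+00, -8.88281670e-06,
        1.18137231e+00, -1.78499229e-01]), 'joint_velocities': array([-0.00048705, -0.00139902,  0.00078192,  0.00048171, -0.0001629 ,
       -0.00044258]), 'joint_torque': array([-1.83269374e-03, -4.40053010e+01, -1.76592582e+01,  6.31045480e-02,
        5.83075185e-02, -1.68101919e-04]), 'position': array([ 0.27324921, -0.56128715,  0.22157668]), 'tool_rot': array([ 9.74480189e-01,  2.24470953e-01, -5.54889243e-05, -1.07178680e-03]), 'ft_force': array([-0.20847081, -0.23007924, -0.17228243]), 'moment': array([-0.01220282,  0.04610598,  0.02261065]), 'grip_width': 0.08714964999596543}
{'fx': 436.9553885021757, 'fy': 436.9553885021757, 'cx': 277.6965576920687, 'cy': 205.6379824838175, 'k1': 0.01743520564404497, 'position': array([0.04850539, 0.74955819, 0.99185152]), 'attitude': array([-0.29617575,  0.87171146, -0.37326037,  0.11434927])}
{'fx': 462.05272435639483, 'fy': 462.05272435639483, 'cx': 285.7322056885497, 'cy': 202.26745253750676, 'k1': 0.005324259627370035, 'position': array([ 0.50384087, -0.03751467,  1.44191034]), 'attitude': array([ 0.71245805, -0.70094754,  0.02536107, -0.02080598])}
```

View pics/side0.png

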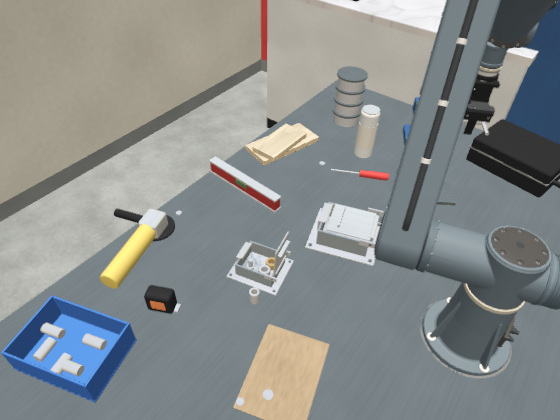

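View pics/top0.png

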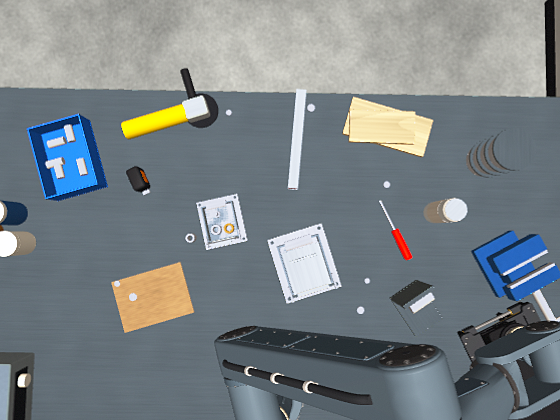

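The side view shows the smaller, open case near (262,265) with its flap standing. In the top view it is near (221,221), with the socket at (190,238). The bigger look-alike is closed. I'll enlarge both views next.

```bash
cat > h.py <<'E'
import numpy as np,cv2
from scipy.spatial.transform import Rotation as R
from scipy.optimize import least_squares
def cam(robot,n):
    c=robot.camera(n); return c
def proj(c,P):
    P=np.atleast_2d(P); q=R.from_quat(c["attitude"]).inv().apply(P-c["position"])
    s=q[:,:2]/q[:,2:]; r2=(s**2).sum(1,keepdims=True); s=s*(1+c["k1"]*r2)
    return s*[c["fx"],c["fy"]]+[c["cx"],c["cy"]]
def ray(c,uv):
    d=(np.array(uv,float)-[c["cx"],c["cy"]])/[c["fx"],c["fy"]]; s=d.copy()
    for _ in range(20): s=d/(1+c["k1"]*(s@s))
    v=R.from_quat(c["attitude"]).apply([s[0],s[1],1.]); return c["position"],v
def onz(c,uv,z):
    p,v=ray(c,uv); return p+v*(z-p[2])/v[2]
def crop(c,u0,v0,w,h,k,name):
    im=c["pixels"][v0:v0+h,u0:u0+w,::-1]
    cv2.imwrite(name,cv2.resize(im,None,fx=k,fy=k,interpolation=cv2.INTER_CUBIC))
E
python3 - <<'E'
from rig import robot
from h import *
import pickle
S=cam(robot,"side");T=cam(robot,"top")
pickle.dump((S,T),open("c0.pkl","wb"))
crop(S,220,225,80,75,8,"pics/s1.png")
crop(T,180,185,75,70,8,"pics/t1.png")
E
```

```text
(no output)
```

View pics/s1.png

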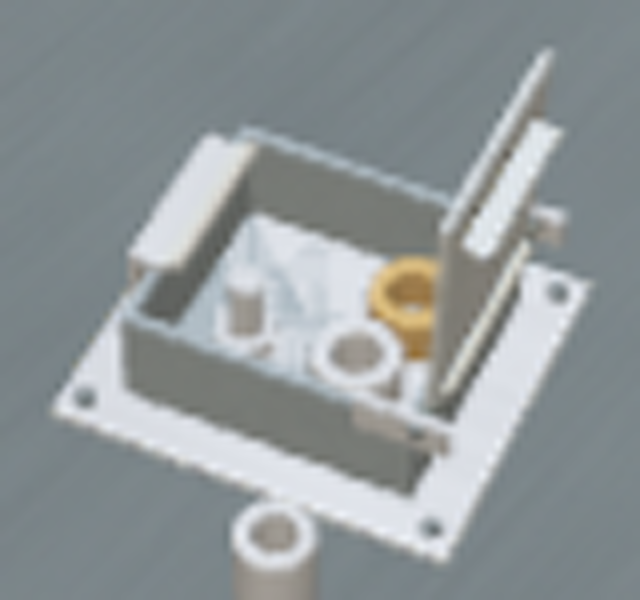

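View pics/t1.png

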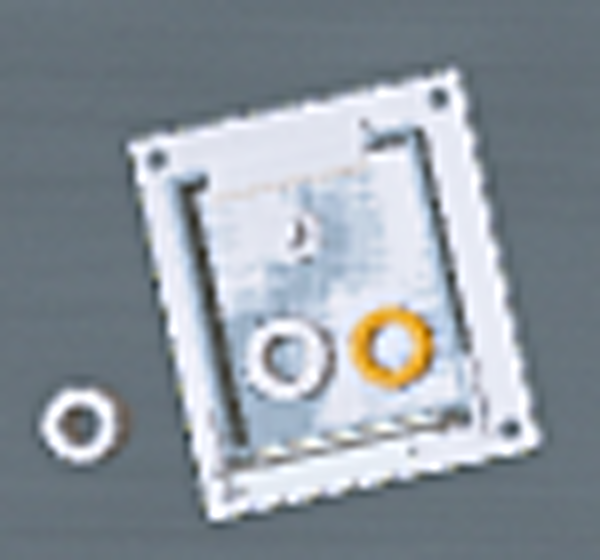

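```bash
python3 - <<'E'
from h import *
import pickle
S,T=pickle.load(open("c0.pkl","rb"))
f=lambda p,o:(np.array(p)+.5)/8-.5+o
t=f([[130,147],[460,70],[540,443],[212,520]],[180,185])
tp=np.array([[75,65],[75,-65],[-75,-65],[-75,65]])/1e3
s=f([[52,410],[447,560],[595,285]],[220,225]); sp=np.array([[75,65],[-75,65],[-75,-65]])/1e3
def W(x,p,z): return np.c_[R.from_euler('z',x[2]).apply(np.c_[p,0*p[:,:1]])[:,:2]+x[:2],np.full(len(p),z)]
def fit(wt,ws):
    return least_squares(lambda x:np.r_[wt*(proj(T,W(x,tp,.004))-t).ravel(),ws*(proj(S,W(x,sp,.004))-s).ravel()],[.45,.15,0.2])
for w in((1,0),(0,1),(1,1)):
    r=fit(*w); print(r.x[:2]*1e3,np.degrees(r.x[2]),r.fun.round(2))
x=r.x
# flap angle overlay
def C(p): return R.from_euler('z',x[2]).apply(p)+[x[0],x[1],0]
for a in (1.4,1.57,1.75,1.9,2.0):
    d=np.array([np.cos(a),0,np.sin(a)])
    e=[C(np.array([-.058,y,.049])+.096*d) for y in(.042,-.042)]
    print(a,((proj(S,e)-[220,225]+.5)*8).round(0).tolist(),((proj(T,e)-[180,185]+.5)*8).round(0).tolist())
print(((proj(S,[C(np.array([.035,.03,.062])),C(np.array([.035,-.03,.062]))])-[220,225])*8).round(0))
# others
print("socket",onz(T,f([82,425],[180,185]),.038),onz(S,f([275,535],[220,225]),.038))
E
```

```text
[535.22863133 152.54706862] 13.869989504487949 [ 0.09 -0.39 -0.37 -0.07  0.15  0.31  0.12  0.14 -0.   -0.   -0.   -0.
 -0.   -0.  ]
[531.65070079 153.20054065] 13.201072126329635 [ 0.    0.   -0.    0.   -0.    0.   -0.    0.    0.1  -0.08  0.02  0.13
 -0.13 -0.04]
[533.74242436 152.74256869] 13.675046793411374 [ 0.08 -0.   -0.35  0.46  0.02  0.88 -0.05  0.57 -0.29 -0.33 -0.22 -0.5
 -0.72 -0.7 ]
1.4 [[386.0, 208.0], [490.0, 30.0]] [[191.0, 432.0], [425.0, 379.0]]
1.57 [[433.0, 221.0], [536.0, 42.0]] [[200.0, 478.0], [435.0, 425.0]]
1.75 [[483.0, 242.0], [584.0, 61.0]] [[211.0, 526.0], [446.0, 473.0]]
1.9 [[524.0, 264.0], [623.0, 82.0]] [[221.0, 565.0], [455.0, 511.0]]
2.0 [[550.0, 280.0], [647.0, 98.0]] [[228.0, 589.0], [462.0, 536.0]]
[[189. 263.]
 [266. 141.]]
socket [0.48358206 0.24254171 0.038     ] [0.48054204 0.24469719 0.038     ]
```

```bash
cat >> h.py <<'E'
CX,CY,YAW=.534,.1527,np.radians(13.7)
def cw(px,z,py=0):   # case mm -> world m
    return np.array([CX+np.cos(YAW)*px/1e3-np.sin(YAW)*py/1e3, CY+np.sin(YAW)*px/1e3+np.cos(YAW)*py/1e3, z/1e3])
def ori(b): # tool x along case x, z down, tilted b deg forward
    return R.from_euler('z',YAW)*R.from_euler('x',np.pi)*R.from_euler('y',b,degrees=True)
def rows(o,targets):
    p=o["position"];q=R.from_quat(o["tool_rot"])
    for pos,r in targets:
        t=q.inv().apply(pos-p)*1e3; w=np.degrees((q.inv()*r).as_rotvec())
        print(np.r_[t,w].round(1).tolist())
def wc(p):
    d=np.array(p)-[CX,CY,0]; return np.array([np.cos(YAW)*d[0]+np.sin(YAW)*d[1],-np.sin(YAW)*d[0]+np.cos(YAW)*d[1],d[2]])*1e3
def flapT(a,b,r,off=0):
    a=np.radians(a);bb=np.radians(b)
    P=np.array([-58+r*np.cos(a)-(1.5+off)*np.sin(a),49+r*np.sin(a)+(1.5+off)*np.cos(a)])
    P=P-9.5*np.array([np.cos(bb),np.sin(bb)]); return cw(P[0],P[1]),ori(b)
E
python3 - <<'E'
from rig import robot
from h import *
o=robot.get_obs()
rows(o,[(np.array([.40,-.2,.22]),ori(0)),(cw(-115,220),ori(0)),(cw(-115,220),ori(30)),flapT(92,30,48,40)])
print(cw(-115,220))
E
```

```text
[272.1, -269.7, 2.4, -0.1, -0.0, 12.2]
[434.5, -552.6, 2.8, -0.1, -0.0, 12.2]
[434.5, -552.6, 2.8, -3.3, 29.9, 11.9]
[439.9, -551.2, 132.0, -3.3, 29.9, 11.9]
[0.42227185 0.12546361 0.22      ]
```

carry_out(
  series=[
    [45, -45, 0, 0, 0, 6, -1],
    [91, -90, 0, 0, 0, 12, -1],
    [136, -135, 0, 0, 0, 12.2, -1],
    [181, -180, 0, 0, 0, 12.2, -1],
    [227, -225, 0, 0, 0, 12.2, -1],
    [272, -270, 0, 0, 0, 12.2, -1],
    [290, -310, 0, 0, 0, 12.2, -1],
    [310, -350, 0, 0, 0, 12.2, -1],
  ],
  force=20,
)

```text
time: 1.2
position: [0.3988, -0.1092, 0.2225]
tool_rot: [0.993, 0.12, -0.0, -0.001]
ft_force: [0.9, -1.1, 0.7]
grip_width: 0.015
```

```bash
python3 - <<'E'
from rig import robot
from h import *
o=robot.get_obs()
print(o["q"],o["position"],o["grip_width"],o["time"],o["ft_force"])
rows(o,[(cw(-115,220),ori(0)),(cw(-115,220),ori(30)),flapT(92,30,48,40)])
E
```

```text
[-5.39800408e-01  2.43265203e-01  1.93376226e+00  1.34517183e-03
  9.65636128e-01  7.89507031e-01] [ 0.39879961 -0.10915108  0.22247757] 0.015047580063814117 1.2 [ 0.86719599 -1.13852569  0.68635949]
[78.7, -222.2, 2.8, -0.1, -0.0, 0.1]
[78.7, -222.2, 2.8, -0.1, 30.0, 0.1]
[84.3, -222.0, 132.0, -0.1, 30.0, 0.1]
```

carry_out(
  series=[
    [15, -40, 2, 0, 0, 0, -1],
    [31, -85, 2, 0, 0, 0, -1],
    [47, -130, 2, 0, 0, 0, -1],
    [63, -175, 2, 0, 0, 0, -1],
    [79, -222, 3, 0, 8, 0, -1],
    [79, -222, 3, 0, 16, 0, -1],
    [79, -222, 3, 0, 24, 0, -1],
    [79, -222, 3, 0, 30, 0, -1],
  ],
)

```text
time: 2.2
position: [0.4213, 0.1284, 0.2197]
tool_rot: [0.961, 0.118, 0.246, -0.035]
ft_force: [1.2, 1.3, -0.6]
grip_width: 0.0005
```

```bash
python3 - <<'E'
from rig import robot
from h import *
o=robot.get_obs()
print(o["q"],o["position"],wc(o["position"]),R.from_quat(o["tool_rot"]).as_matrix()[:,2],o["grip_width"],o["time"],o["ft_force"])
rows(o,[flapT(92,30,48,40),flapT(92,30,48,0)])
E
```

```text
[-0.07562219  0.16040463  2.24717131  0.56994607  0.30081863  0.74008839] [0.42132991 0.12837284 0.21972537] [-115.22612987    3.04954025  219.72536804] [ 0.46533112  0.12508235 -0.87625416] 0.00047758705650083436 2.2 [ 1.19478682  1.2654044  -0.63519504]
[-57.0, 4.2, 115.8, -0.7, 1.2, 0.2]
[-21.3, 4.5, 133.8, -0.7, 1.2, 0.2]
```

carry_out(
  series=[
    [-10, 1, 20, 0, 1, 0, -1],
    [-20, 2, 40, 0, 1, 0, -1],
    [-30, 3, 60, -0.7, 1, 0, -1],
    [-40, 4, 80, -0.7, 1, 0, -1],
    [-50, 4, 100, -0.7, 1, 0, -1],
    [-57, 4, 116, -0.7, 1, 0, -1],
    [-57, 4, 116, -0.7, 1, 0, -1],
  ],
)

```text
time: 3.08
position: [0.4292, 0.1442, 0.113]
tool_rot: [0.957, 0.12, 0.259, -0.059]
ft_force: [0.0, -0.2, 0.0]
grip_width: 0.0003
```

```bash
python3 - <<'E'
from rig import robot
from h import *
o=robot.get_obs()
print(o["q"],o["position"],wc(o["position"]),R.from_quat(o["tool_rot"]).as_matrix()[:,2],o["grip_width"],o["time"],o["ft_force"])
rows(o,[flapT(92,30,48,0)])
S=cam(robot,"side");T=cam(robot,"top")
crop(S,210,180,110,110,6,"pics/s2.png")
crop(T,170,175,110,100,6,"pics/t2.png")
print((proj(S,o["position"])-[210,180]+.5)*6,(proj(T,o["position"])-[170,175]+.5)*6)
E
```

```text
[-0.07257593  0.52611843  2.38281141  2.45912998  0.33834527 -1.18456476] [0.42915588 0.14420847 0.11298804] [-103.87232834   16.58114763  112.98804386] [ 0.48208724  0.17485119 -0.85849808] 0.0003146060393401375 3.075 [ 0.02564524 -0.21426376  0.0366041 ]
[19.1, 18.4, 34.5, -3.2, -0.7, -0.3]
[[505.37934606 476.30301166]] [[293.77588096 498.82895762]]
```

View pics/s2.png

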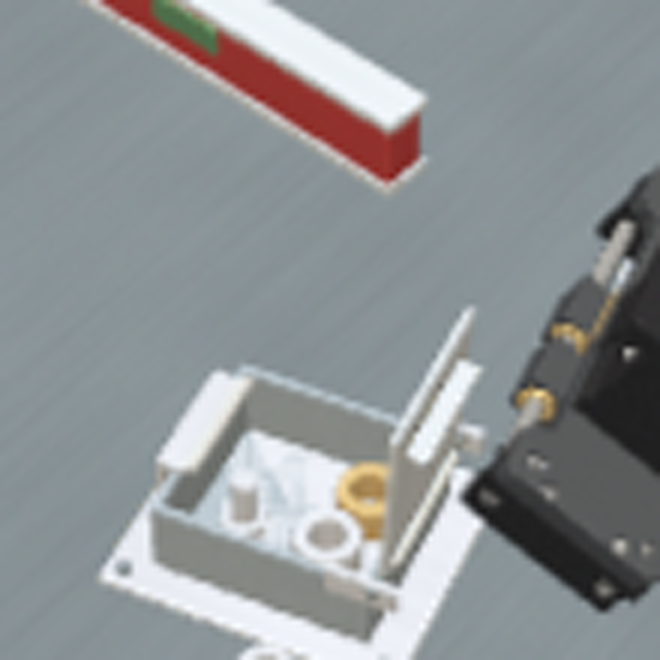

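View pics/t2.png

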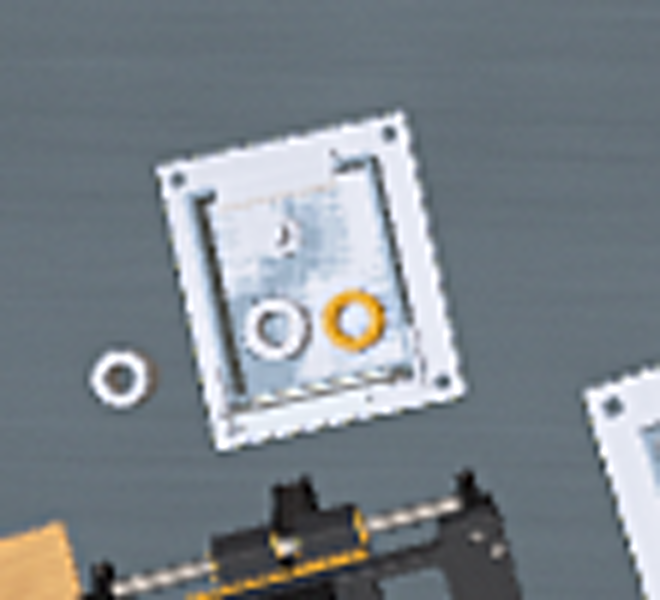

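The side view shows the flap still upright (top edge at 470,310 to 395,440) and the gripper behind it. The 30° tilt is taking the wrist close to a singularity, so I'll back up and use a vertical tool, pushing on the rib's face instead.

```bash
cat >> h.py <<'E'
def fr(x,z,b=0): # front corner rel hinge line mm -> tcp
    bb=np.radians(b); return cw(-58+x-9.5*np.cos(bb),49+z-9.5*np.sin(bb)),ori(b)
E
python3 - <<'E'
from rig import robot
from h import *
o=robot.get_obs()
rows(o,[(cw(-115,215),ori(28)),(cw(-115,215),ori(0)),fr(-40,50)])
E
```

```text
[43.8, 11.1, -95.1, -3.3, -2.4, -0.4]
[43.8, 11.1, -95.1, -3.3, -30.4, 0.4]
[-8.4, 17.5, 8.6, -3.3, -30.4, 0.4]
```

carry_out(
  series=[
    [11, 3, -24, 0, 0, 0, -1],
    [22, 6, -48, 0, 0, 0, -1],
    [33, 9, -72, -1, 0, 0, -1],
    [44, 11, -95, -1, 0, 0, -1],
    [44, 11, -95, -3, -8, 0, -1],
    [44, 11, -95, -3, -16, 0, -1],
    [44, 11, -95, -3, -24, 0, -1],
    [44, 11, -95, -3, -30, 0, -1],
  ],
)

```text
time: 4.18
position: [0.4214, 0.1329, 0.2135]
tool_rot: [0.981, 0.137, 0.12, -0.059]
ft_force: [0.7, 1.0, -1.1]
grip_width: 0.0004
```

```bash
python3 - <<'E'
from rig import robot
from h import *
o=robot.get_obs()
print(o["q"],o["position"],wc(o["position"]),R.from_quat(o["tool_rot"]).as_matrix()[:,2],o["time"],o["ft_force"])
rows(o,[(cw(-115,215),ori(0)),fr(-40,50),fr(-25,50)])
E
```

```text
[-0.06724952  0.21168999  2.06561152  0.26709275  0.66742665  1.03298425] [0.42139684 0.13288416 0.21353954] [-114.09264843    7.41666169  213.53953827] [ 0.22034647  0.14889246 -0.96399091] 4.175 [ 0.70219325  0.98812013 -1.10210811]
[-0.7, 7.2, -2.3, -5.1, -14.6, 2.1]
[-22.7, 17.2, 111.4, -5.1, -14.6, 2.1]
[-8.2, 17.9, 115.1, -5.1, -14.6, 2.1]
```

carry_out(
  series=[
    [-1, 7, -2, -4, -8, 2, -1],
    [-1, 7, -2, -5, -14.6, 2, -1],
    [-1, 7, -2, -5, -14.6, 2, -1],
    [-6, 9, 22, -5, -14.6, 2, -1],
    [-11, 12, 50, -5, -14.6, 2, -1],
    [-17, 14, 80, -5, -14.6, 2, -1],
    [-23, 17, 111, -5, -14.6, 2, -1],
    [-23, 17, 111, -5, -14.6, 2, -1],
  ],
)

```text
time: 5.18
position: [0.4266, 0.1265, 0.0983]
tool_rot: [0.993, 0.12, -0.003, -0.0]
ft_force: [-0.5, 0.0, -0.2]
grip_width: 0.0005
```

```bash
python3 - <<'E'
from rig import robot
from h import *
o=robot.get_obs()
print(o["q"],o["position"],wc(o["position"]),R.from_quat(o["tool_rot"]).as_matrix()[:,2],o["time"],o["ft_force"])
rows(o,[fr(-30,50),fr(-14,50),fr(1,50),fr(13.5,50),fr(25,50),fr(40,42),fr(53,32),fr(63,18),fr(66,1.5)])
S=cam(robot,"side");T=cam(robot,"top")
crop(S,210,180,110,110,6,"pics/s3.png")
crop(T,170,175,110,100,6,"pics/t3.png")
print((proj(S,o["position"])-[210,180]+.5)*6,(proj(T,o["position"])-[170,175]+.5)*6)
E
```

```text
[3.60190026e-02 5.15136998e-01 1.98548238e+00 2.95716274e-04
 6.46181382e-01 1.36601247e+00] [0.42658542 0.1264983  0.09825246] [-1.10564099e+02 -1.63701292e-02  9.82524565e+01] [-5.21109905e-03 -9.60103041e-06 -9.99986422e-01] 5.175 [-0.52512647  0.00161441 -0.20397072]
[13.1, 0.0, -0.8, -0.1, 0.3, 0.1]
[29.1, 0.0, -0.9, -0.1, 0.3, 0.1]
[44.1, 0.0, -1.0, -0.1, 0.3, 0.1]
[56.6, 0.1, -1.0, -0.1, 0.3, 0.1]
[68.1, 0.1, -1.1, -0.1, 0.3, 0.1]
[83.1, 0.1, 6.8, -0.1, 0.3, 0.1]
[96.2, 0.1, 16.8, -0.1, 0.3, 0.1]
[106.2, 0.2, 30.7, -0.1, 0.3, 0.1]
[109.3, 0.2, 47.2, -0.1, 0.3, 0.1]
[[532.15407077 475.51102143]] [[334.69694988 503.10826503]]
```

View pics/s3.png

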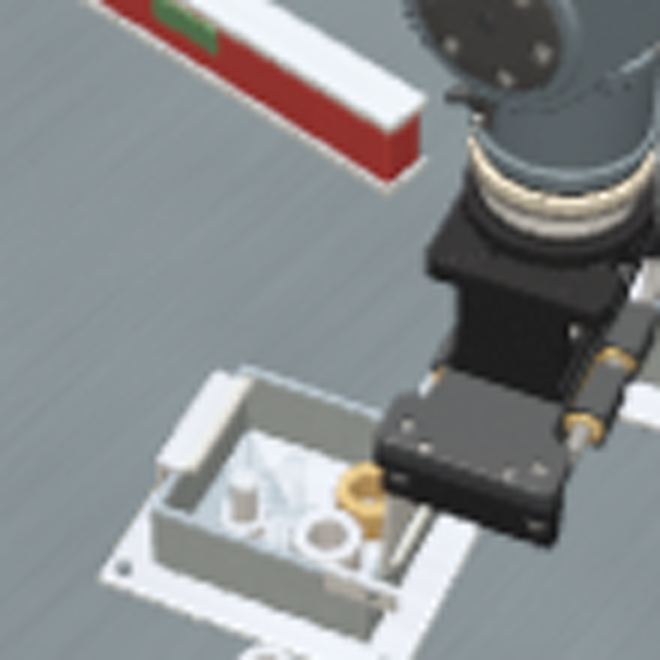

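View pics/t3.png

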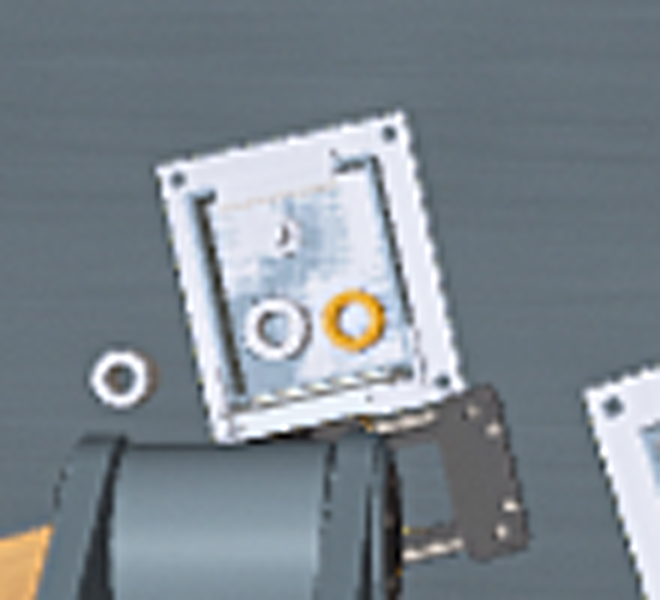

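The flap is now hidden behind the gripper body in the side view. In the top view the body's front edge sits at about (300,430), short of the flap strip at (320,390). Clearance is as computed, so I'll push slowly.

carry_out(
  series=[
    [8, 0, -1, 0, 0, 0, -1],
    [16, 0, -1, 0, 0, 0, -1],
    [23, 0, -1, 0, 0, 0, -1],
    [29, 0, -1, 0, 0, 0, -1],
    [34, 0, -1, 0, 0, 0, -1],
    [39, 0, -1, 0, 0, 0, -1],
    [44, 0, -1, 0, 0, 0, -1],
    [44, 0, -1, 0, 0, 0, -1],
  ],
)

```text
time: 6.28
position: [0.4719, 0.1375, 0.1009]
tool_rot: [0.993, 0.12, 0.0, -0.0]
ft_force: [-0.0, -0.1, 0.2]
grip_width: 0.0006
```

```bash
cat > st.py <<'E'
from rig import robot
from h import *
import sys
o=robot.get_obs()
p=wc(o["position"]); f=R.from_euler('z',-YAW).apply(o["ft_force"])
print("front rel hinge",(p+[58+9.5,0,-49]).round(1),"F case",f.round(1),"t",o["time"], "q",o["q"].round(2))
if len(sys.argv)>1:
    n=sys.argv[1]
    S=cam(robot,"side");T=cam(robot,"top")
    crop(S,210,180,110,110,4,"pics/_a.png");crop(T,170,175,110,110,4,"pics/_b.png")
    cv2.imwrite(f"pics/{n}.png",np.hstack([cv2.resize(cv2.imread("pics/_a.png"),(400,400)),cv2.resize(cv2.imread("pics/_b.png"),(400,400))]))
E
python3 st.py p1
```

```text
front rel hinge [ 3.6 -0.1 51.9] F case [-0.1 -0.1  0.2] t 6.275 q [0.06 0.55 1.87 0.   0.72 1.38]
```

View pics/p1.png

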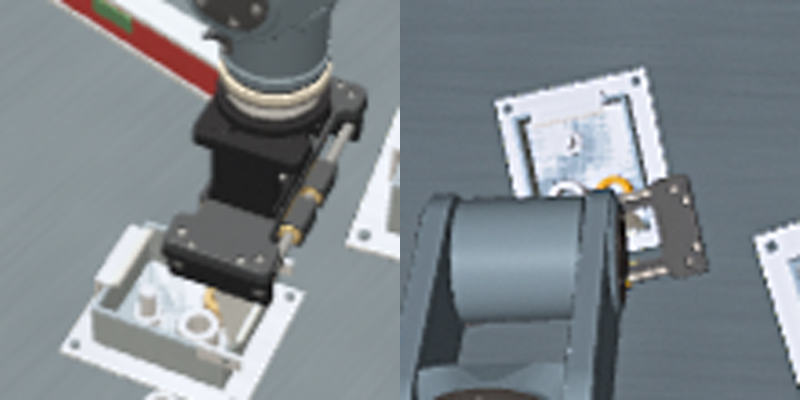

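The side view shows the flap's lower part at about (240,320), mostly hidden. The force reads about zero, so I'll keep following the path.

```bash
python3 - <<'E'
from rig import robot
from h import *
o=robot.get_obs()
rows(o,[fr(13.5,50),fr(25,50),fr(33,47),fr(40,42),fr(47,37),fr(53,32),fr(58,25),fr(63,18),fr(66,1.5)])
E
```

```text
[10.4, -0.0, 2.0, -0.0, 0.0, 0.1]
[21.9, -0.0, 2.0, -0.0, 0.0, 0.1]
[29.9, 0.0, 4.9, -0.0, 0.0, 0.1]
[36.9, 0.0, 9.9, -0.0, 0.0, 0.1]
[43.9, 0.0, 14.9, -0.0, 0.0, 0.1]
[49.9, 0.1, 19.9, -0.0, 0.0, 0.1]
[54.9, 0.1, 26.9, -0.0, 0.0, 0.1]
[59.9, 0.1, 33.9, -0.0, 0.0, 0.1]
[62.9, 0.1, 50.4, -0.0, 0.0, 0.1]
```

carry_out(
  series=[
    [5, 0, 1, 0, 0, 0, -1],
    [10, 0, 1, 0, 0, 0, -1],
    [15, 0, 1, 0, 0, 0, -1],
    [22, 0, 2, 0, 0, 0, -1],
    [26, 0, 4, 0, 0, 0, -1],
    [30, 0, 5, 0, 0, 0, -1],
    [34, 0, 7, 0, 0, 0, -1],
    [37, 0, 10, 0, 0, 0, -1],
  ],
)

```text
time: 7.38
position: [0.5077, 0.1463, 0.0909]
tool_rot: [0.993, 0.12, 0.0, -0.0]
ft_force: [-1.1, -0.8, 0.4]
grip_width: 0.0003
```

```bash
python3 st.py p2
```

```text
front rel hinge [40.5 -0.  41.9] F case [-1.3 -0.5  0.4] t 7.375 q [0.07 0.6  1.79 0.   0.75 1.4 ]
```

View pics/p2.png

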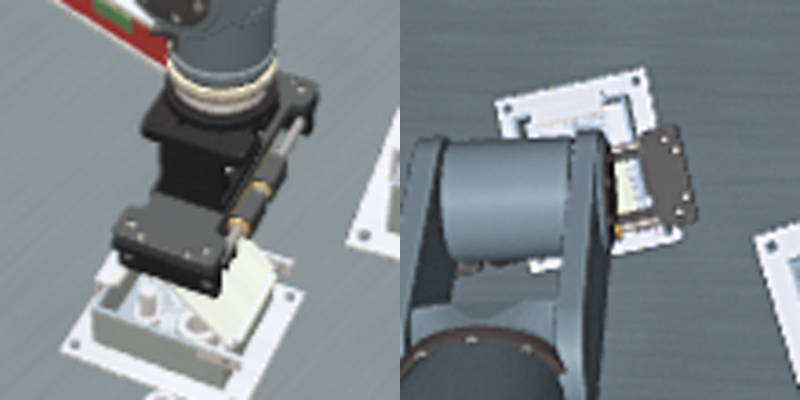

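The side view shows the flap's outer face at (240,290), leaning well over, about 45°, with the finger on it. Contact force is 1–1.5 N. I'll continue.

carry_out(
  series=[
    [4, 0, 3, 0, 0, 0, -1],
    [8, 0, 6, 0, 0, 0, -1],
    [12, 0, 9, 0, 0, 0, -1],
    [15, 0, 13, 0, 0, 0, -1],
    [18, 0, 17, 0, 0, 0, -1],
    [20, 0, 21, 0, 0, 0, -1],
    [22, 0, 26, 0, 0, 0, -1],
    [23, 0, 30, 0, 0, 0, -1],
  ],
)

```text
time: 8.48
position: [0.5304, 0.1518, 0.0605]
tool_rot: [0.993, 0.12, 0.0, -0.0]
ft_force: [-1.2, -0.8, 1.7]
grip_width: 0.0004
```

```bash
python3 st.py p3
```

```text
front rel hinge [63.8  0.  11.5] F case [-1.3 -0.5  1.7] t 8.475 q [0.08 0.67 1.74 0.   0.73 1.4 ]
```

View pics/p3.png

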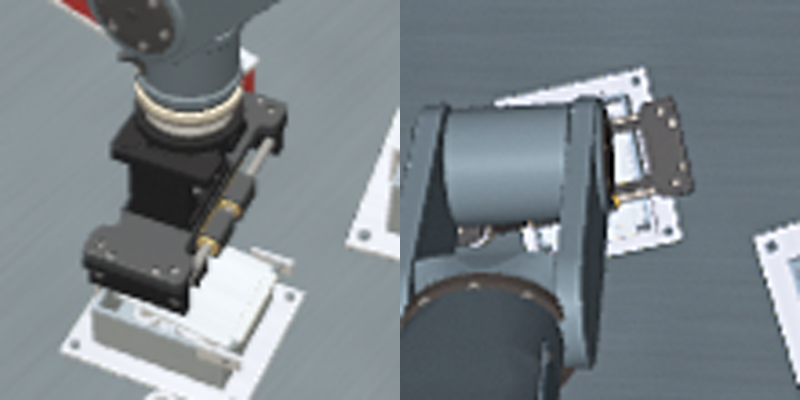

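The side view shows the flap nearly flat at (230,300), at a normal force of 1.7 N. Next I'll press down without moving forward.

carry_out(
  series=[
    [0, 0, 3, 0, 0, 0, -1],
    [0, 0, 6, 0, 0, 0, -1],
    [0, 0, 9, 0, 0, 0, -1],
    [0, 0, 10, 0, 0, 0, -1],
    [0, 0, 11, 0, 0, 0, -1],
    [0, 0, 11, 0, 0, 0, -1],
  ],
)

```text
time: 9.32
position: [0.5314, 0.152, 0.0502]
tool_rot: [0.993, 0.12, 0.001, -0.0]
ft_force: [0.2, 0.6, 6.3]
grip_width: 0.0002
```

```bash
python3 st.py p4
```

```text
front rel hinge [64.8 -0.1  1.2] F case [0.4 0.5 6.3] t 9.325 q [0.08 0.69 1.75 0.   0.7  1.4 ]
```

View pics/p4.png

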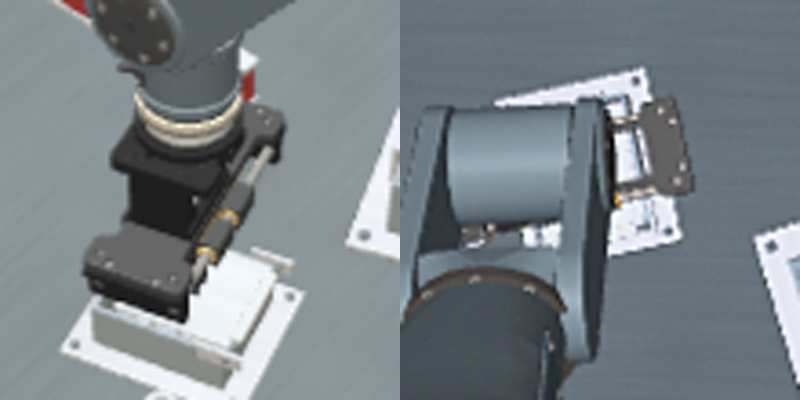

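The flap is flat on its stop: tip z is 50.2 mm against a 50.5 mm flap top, at 6 N. Step 1 is met, so I'll slide towards the rib and keep pressing.

carry_out(
  series=[
    [2, 0, 1, 0, 0, 0, -1],
    [4, 0, 1, 0, 0, 0, -1],
    [6, 0, 1, 0, 0, 0, -1],
    [8, 0, 1, 0, 0, 0, -1],
    [10, 0, 1, 0, 0, 0, -1],
    [12, 0, 1, 0, 0, 0, -1],
    [14, 0, 1, 0, 0, 0, -1],
    [14, 0, 1, 0, 0, 0, -1],
  ],
)

```text
time: 10.42
position: [0.5409, 0.1544, 0.0497]
tool_rot: [0.993, 0.121, -0.003, 0.0]
ft_force: [-6.0, -2.4, 11.2]
grip_width: 0.0005
```

```bash
python3 st.py p5
```

```text
front rel hinge [74.6  0.1  0.7] F case [-6.4 -0.9 11.2] t 10.425 q [ 0.08  0.7   1.72 -0.    0.73  1.41]
```

View pics/p5.png

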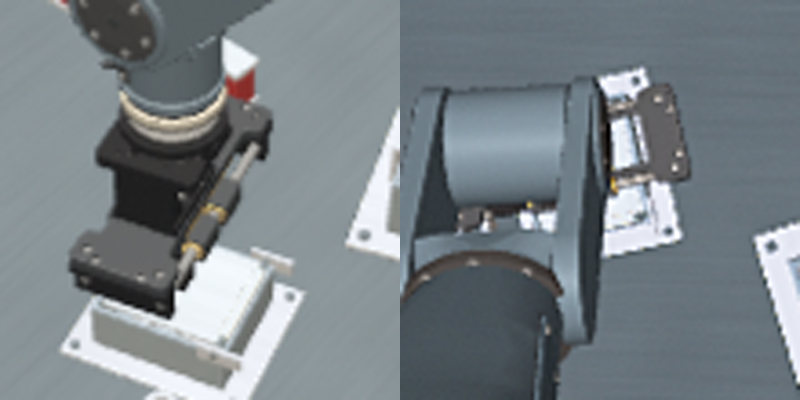

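Contact with the rib: −6.4 N along x and 11 N down. I'll continue home.

carry_out(
  series=[
    [4, 0, 1, 0, 0, 0, -1],
    [6, 0, 1, 0, 0, 0, -1],
    [8, 0, 1, 0, 0, 0, -1],
    [10, 0, 1, 0, 0, 0, -1],
    [12, 0, 1, 0, 0, 0, -1],
    [14, 0, 1, 0, 0, 0, -1],
    [16, 0, 1, 0, 0, 0, -1],
    [16, 0, 1, 0, 0, 0, -1],
  ],
)

```text
time: 11.52
position: [0.5507, 0.1572, 0.0491]
tool_rot: [0.993, 0.121, -0.009, 0.001]
ft_force: [-7.4, -2.9, 14.1]
grip_width: 0.0001
```

```bash
python3 st.py p6
```

```text
front rel hinge [84.8  0.4  0.1] F case [-7.8 -1.1 14.1] t 11.525 q [ 0.08  0.71  1.68 -0.    0.77  1.41]
```

View pics/p6.png

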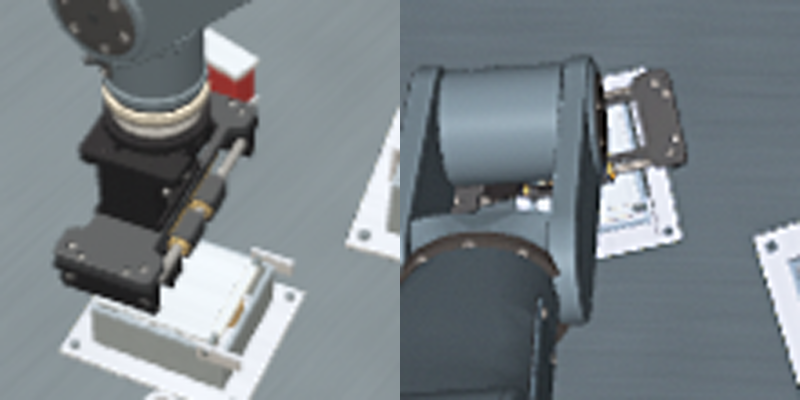

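The side view shows a gap opening at the hinge side near (240,310), so the carriage is sliding. I'll push on to the stop.

carry_out(
  series=[
    [5, 0, 0.5, 0, 0, 0, -1],
    [8, 0, 0.5, 0, 0, 0, -1],
    [10, 0, 0.5, 0, 0, 0, -1],
    [12, 0, 0.5, 0, 0, 0, -1],
    [14, 0, 0.5, 0, 0, 0, -1],
    [16, 0, 0.5, 0, 0, 0, -1],
    [16, 0, 0.5, 0, 0, 0, -1],
  ],
)

```text
time: 12.5
position: [0.5529, 0.1584, 0.0478]
tool_rot: [0.992, 0.122, -0.024, 0.002]
ft_force: [-17.3, -7.4, 18.8]
grip_width: 0.0005
```

```bash
python3 st.py p7
```

```text
front rel hinge [87.2  1.  -1.2] F case [-18.6  -3.1  18.8] t 12.5 q [ 0.09  0.72  1.65 -0.01  0.81  1.42]
```

View pics/p7.png

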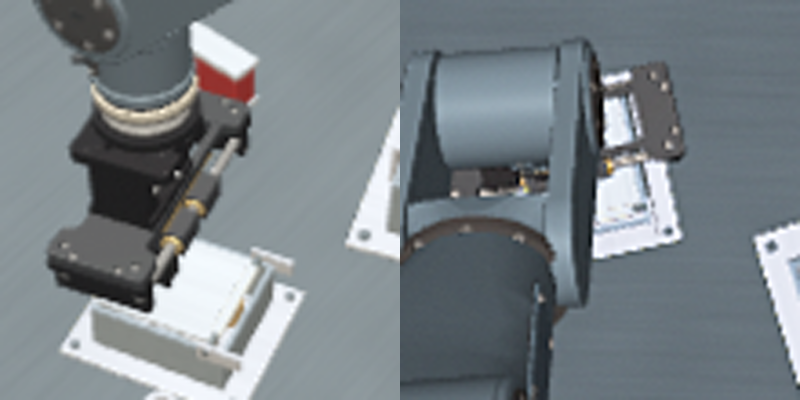

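The force rose to 18.6 N at 87.2 mm, where fully home should be 71 + 16 = 87 mm, so the carriage is at its stop. I'll release the pressure upwards first, then retreat.

carry_out(
  series=[
    [0, 0, -1, 0, 0, 0, -1],
    [-1, 0, -4, 0, 0, 0, -1],
    [-2, 0, -10, 0, 0, 0, -1],
    [-4, 0, -25, 0, 0, 0, -1],
    [-10, 0, -50, 0, 0, 0, -1],
    [-30, 0, -90, 0, 0, 0, -1],
    [-60, 0, -130, 0, 0, 0, -1],
    [-100, 0, -160, 0, 0, 0, -1],
  ],
)

```text
time: 13.6
position: [0.4638, 0.1355, 0.2146]
tool_rot: [0.992, 0.123, -0.022, 0.002]
ft_force: [1.0, 0.2, 0.2]
grip_width: 0.0003
```

```bash
python3 st.py p8
```

```text
front rel hinge [-4.800e+00 -1.000e-01  1.656e+02] F case [ 1.  -0.   0.2] t 13.6 q [ 0.06  0.37  1.76 -0.01  1.06  1.39]
```

View pics/p8.png

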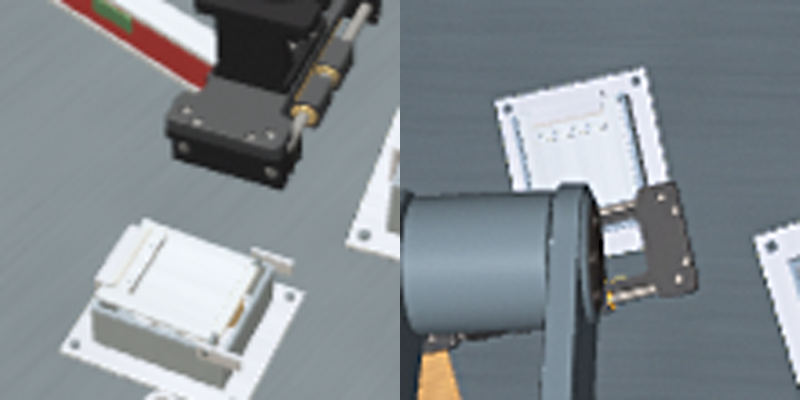

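The side view shows the flap flat at (170,280) with its edge under the lip at (120,255), and the arm clear. I'll check it closer up, along with the surroundings.

```bash
python3 - <<'E'
from rig import robot
from h import *
import pickle
S0,T0=pickle.load(open("c0.pkl","rb"))
S=cam(robot,"side");T=cam(robot,"top")
crop(S,220,225,80,75,8,"pics/s9.png")
# predicted rib hinge-side foot at home and lip edge
def pp(x,y,z): return ((proj(S,cw(x,z,y))[0]-[220,225]+.5)*8).round()
print("rib home",pp(29,30,50.5),pp(29,-30,50.5),"rib at carriage .008",pp(21,30,50.5),"lip mouth",pp(41,30,62),pp(41,-30,62))
for n,a,b in(("S",S0,S),("T",T0,T)):
    d=cv2.absdiff(a["pixels"],b["pixels"]).max(2); cv2.imwrite(f"pics/d{n}.png",(d>40).astype(np.uint8)*255)
cv2.imwrite("pics/d9.png",np.hstack([cv2.resize(cv2.imread(f"pics/d{n}.png"),(400,300)) for n in "ST"]))
E
```

```text
rib home [210. 294.] [285. 172.] rib at carriage .008 [231. 301.] lip mouth [177. 261.] [254. 140.]
```

View pics/s9.png

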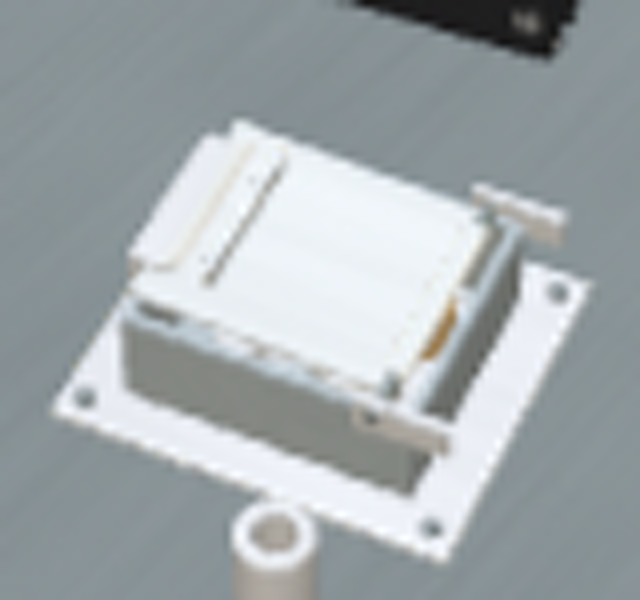

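View pics/d9.png

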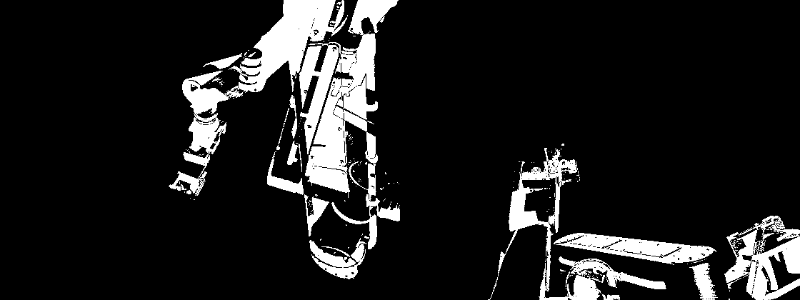

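The rib line at (208,280)–(282,162) matches the fully-home prediction, with the flap sprung up slightly against the lip. Only the arm and the flap changed between the pictures.

```bash
python3 -c "
from rig import robot
print(robot.get_obs()['joint_velocities'].round(3)); print(robot.hand_in())"
```

```text
[-0.002  0.049 -0.02   0.001 -0.008 -0.   ]
the job is handed in; nothing more can be done
None
```

I closed the small grey case, and the flap stayed shut when I let go. I handed the job in at about 13.7 s of the 42 s allowed; no verdict was reported.

**How it went:** I pushed the flap over with the closed fingertips on the hinge side of the thumb rib. I pressed it onto its stop (fingertip at 50.2 mm, about 6 N) before any forward push, then slid it along by the rib while pressing down.

**Fully home:** The forward force rose from about 8 to 19 N with the fingertip at 87.2 mm from the starting hinge line. Fully home should be 87 mm, so the carriage was at its stop.

**Last checks:**
- After I released and backed off, the side picture shows the flap flat with its edge under the lip.
- The rib appears within about 1.5 px of its predicted home position. The small offset fits the flap having risen slightly against the lip, and I saw no sign of trouble in it.
- Comparing pictures from before and after shows only the arm and flap changed in what the cameras could see. The parts in the case are now mostly hidden under the flap, but nothing touched them.

**Disagreements:**
- The two cameras placed the case about 3.5 mm apart in x. I used a joint fit, and the contact forces agreed with it.
- My first approach, with the tool tilted 30°, ran near the wrist singularity and off the planned path. I backed out before touching anything and used a vertical tool.

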